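# Latch the pod tray into its rack

## Robot

A 7-joint arm with a two-finger parallel gripper is mounted at the origin on a cart in front of the work surface, level with it; the furniture and walls round the work are solid. World frame = base frame: x ahead of the robot, y to its left, z up, the work surface at z = 0. Lengths are in m, angles in rad, forces in N, time in s.
With the tool pointing down it reaches from about 0.425 to 0.925 m from the base axis. Payload 6.8 kg.
Tool frame: the origin (TCP) lies between the finger pads; the fingertips stand 11 mm ahead of it and the grasp point (between the pads) lies 8 mm behind it; z points along the fingers, y is the line along which they close (so a half turn about z gives the same grasp; the last joint's range is limited). The gripper opens to 85 mm and grips with 20 to 120 N. Pads are 22 mm wide; open, the fingers measure 114 mm over their backs; the gripper's body (76 mm by 85 mm) begins 54 mm behind the grasp point. The pads swing forward as they close: fully open they stand 13 mm farther back than shut.
Start: joints at [-1.344, 0.477, 0.022, 1.555, -0.011, 1.109, -0.083], TCP at [0.222, 0.638, 0.242] pointing down, gripper open.
Joint ranges: [-2.96, 2.96], [-0.34, 2.1], [-1.41, 1.46], [0.24, 2.44], [-1.37, 4.51], [0.17, 1.92], [-2.96, 2.96]. Speed limits (rad/s): [2.39, 2.39, 3.14, 3.14, 3.14, 3.14, 3.14].

## Interface

Orientations are given as a rotation vector (axis times angle).
In Python, from bench import r gives the robot as it stands.
- The arm moves only by the tool send_rows, never from a script. Its argument "deltas" is a list of rows, each an object of numbers: "dx", "dy", "dz": the shift along the world's x, y, z in mm; "rx", "ry", "rz": the turn, a rotation vector about the world's x, y, z in degrees. A call has 1 to 5 rows; each row is the pose to reach, as a shift and turn from the pose commanded when the call began; what a row does not reach only later rows make up. A row lasts 1/12 s, in which the tool goes at most 41.7 mm and 7.16 degrees, less where a joint would pass 70% of its speed; a pose out of reach is approached as far as the arm can. A call with a gripper value outside its range is refused whole. "jaw" is the finger opening in mm, from 0 to 85.4, set as the call begins (left out, the last holds). The fingers move at their own pace and stop on an object; "newtons" is the grip in N (left out, the last holds). Time passes only in rows, so rows that repeat a pose let the fingers close. It gives the time, the measured TCP pose, the force, the opening and the grip force at its end, in the units of the state.
- r.get_obs(): the state, without advancing time (a new reading comes with each control period).
- r.grab_frame(name): name is "scene" or "top" or "wrist"; returns a dict with "frame" (480x640x3 uint8, blue, green, red), "z_map" (480x640 float32, m along the optical axis (not along the pixel's ray), 0 where there is no reading), "vertical_fov" (degrees; the focal length in pixels is half the picture's height over the tangent of half this angle, whatever the lens; pixels are square), "cx", "cy" (the principal point, pixels), "distortion" ([k1, k2, p1, p2, k3] as OpenCV has them; the pictures are not rectified), "xyz" and "orientation" of the camera in the world. Camera axes: x right, y down, z forward; pixel columns grow to the right and rows downward; lengths in m; the calibration is good to about 2 mm. A picture is of the moment at which its call begins.
- r.hand_in(): hands the job in; it is judged then, once.
The state is a dict: "clock": time; "joints": joint angles; "qvel": joint speeds; "tau": joint torques, N m; "tcp_pos": TCP position; "orientation": TCP orientation; "contact_force": force on the tool from outside, world axes, zero at the start; "moment": the same for the moment, N m; "grip_width": finger opening in m; "gripper_force": force on a finger pad.
Only numpy, scipy, OpenCV 4.12 (cv2) and the standard library are available. Lean on these libraries where they do the work, as an engineer would, in place of code of your own. Each camera call takes 0.05 s, during which the arm holds its last target. There are 200 camera calls.

## Task

Slide the dark wooden coffee-pod tray by its pale upright handle, box end first, into the lane of the small rack so that the tray's own front edge lifts the red-hooked catch, and push it gently against the sprung buffer until the catch drops behind the tray and holds it; then let go. Do not touch the rack or catch with the robot, do not ram the tray, keep the pods in it, and leave the other things alone.

Things in the scene. Friction and masses are not known exactly. Their poses are not given: they have to be found in the camera images.
- pod_tray: loose dark brown wooden open box 94 x 94 mm, 36 mm high, four pockets with three coffee pods (about 0.3 kg in all). Origin: centre of the box's underside, which slides on the worktop (z = 0). Its x axis points to the leading side. From the other side a flat stem, 26 mm wide and 9 mm high, runs back along -x to the upright handle.
- tray_handle (a point): middle of the tray's pale upright handle plate, 40 mm above the tray's underside, 105 mm behind the tray's origin (-x); plate 12 mm thick along the tray's x, 28 mm wide along y, top 56 mm above the underside. Pinch it from above across the 12 mm. Axes as the tray's.
- pod_rack: fixed rack without a floor: two pale wooden rails 22 mm high, 98 mm apart (tray 94 mm). Origin: on the worktop in mid lane; x axis points into the lane. Flared mouth from x = -62 mm (about 120 mm wide) to -30 mm. A dark carriage with catch and buffer is clamped on the rails, its offset c along x anywhere within +-14 mm, not reported, fixed during a run: to be felt. Catch and buffer places are given from c.
- catch (a joint): hinge angle (rad) of the U-shaped metal gravity catch with a red hook over each edge of the lane, hinged at its far end 105 mm beyond the hooks: 0 = down, hook tips 18 mm above the worktop; about 0.17 riding on the tray's rim; falls by its own weight. Hooks' holding faces at rack x = c, sloping noses out to c - 46 mm. It drops once the tray's origin is past about x = c + 48 mm.
- buffer (a joint): travel (m) of the black sprung buffer at the lane's far end, face at rack x = c + 88 mm when free (0): about 4 N to start it, 0.6 N per mm more; about 0.006 to 0.007 when the catch drops behind the tray, hard stop at 0.0085 (about 9 N). After release it pushes the tray back onto the hooks. Damped. More than 22 N between tray and rack is ramming.
- pod_blue: blue coffee pod 37 mm across, 29 mm high, in the tray; origin at its underside's centre
- pod_green: green coffee pod, same size, in the tray; origin at its underside's centre
- pod_red: dark red coffee pod, same size, in the tray; origin at its underside's centre
- mug: beige mug 82 x 120 x 94 mm, bystander; origin at its underside
- lemon: lemon 72 x 57 x 58 mm at the worktop's front edge beside the mug, bystander; origin at its underside
- fork: fork 205 mm long lying on the worktop, bystander; origin at its underside
Mind the look-alikes: they are no part of the job. Leave any orange look-alike of the pod_tray alone.

How it is judged:
By the outcome, as a careful person would: the job done as asked, in the order asked, and still so for the second after the job is handed in, with the robot touching nothing.
It also fails if it takes over 70 s, if anything falls off the work surface, if the arm or the gripper's body presses on something with over 40 N, if the wrist force passes 120 N, or if a joint passes its speed limit or range.

## Working session

There is one attempt and no reset: what is moved stays moved. The work goes in short steps, Python scripts to look and compute and a tool call to move; the robot and the scene stay as the last step left them, time stands still between calls to the robot, and variables do not carry over. Pictures are saved under pics/ and viewed, at most 11 in all, crops included, and the job is handed in when it is done.

Besides the shell and the picture viewer there is one more tool, called after "Request:" as a command line: name --argument value ..., lists and objects as JSON in quotes. send_rows: Moves the arm, as the interface text tells. Its arguments: {"type":"object","properties":{"deltas":{"type":"array","items":{"type":"object","properties":{"dx":{"type":"number"},"dy":{"type":"number"},"dz":{"type":"number"},"rx":{"type":"number"},"ry":{"type":"number"},"rz":{"type":"number"}}}},"jaw":{"type":"number"},"newtons":{"type":"number"}},"required":["deltas"]}

```bash
mkdir -p pics; ls
cat > h.py <<'E'
import numpy as np, cv2
from scipy.spatial.transform import Rotation as R
from bench import r
def cam(n):
    f=r.grab_frame(n); h=f["frame"].shape[0]
    fl=h/2/np.tan(np.radians(f["vertical_fov"])/2)
    f["K"]=np.array([[fl,0,f["cx"]],[0,fl,f["cy"]],[0,0,1]]); f["D"]=np.array(f["distortion"],float)
    o=np.array(f["orientation"],float); f["R"]=R.from_rotvec(o).as_matrix() if o.size==3 else (o if o.size==9 else R.from_quat(o).as_matrix())
    f["t"]=np.array(f["xyz"]); return f
def rays(f,uv):
    p=cv2.undistortPoints(np.array(uv,float).reshape(-1,1,2),f["K"],f["D"])[:,0]
    return np.c_[p,np.ones(len(p))]@f["R"].T
def plane(f,uv,z):
    d=rays(f,uv); return f["t"]+d*((z-f["t"][2])/d[:,2])[:,None]
def depth(f,uv):
    uv=np.array(uv).reshape(-1,2); z=np.array([f["z_map"][int(v),int(u)] for u,v in uv]); return f["t"]+rays(f,uv)*z[:,None]
E
python3 - <<'E'
from h import *
for n in("scene","top"):
    f=cam(n); cv2.imwrite(f"pics/{n}0.png",f["frame"]); print(n,f["xyz"],f["orientation"],f["vertical_fov"],f["distortion"])
print(r.get_obs())
E
```

```text
pics
scene [-0.0311636  -1.10790017  1.25169899] [-2.32495399  0.66647499 -0.24601656] 50.42541596636091 [-0.10154356  0.          0.          0.          0.        ]
top [ 0.28683853 -0.1929258   1.35724308] [-2.10666559  2.11949274 -0.21733899] 50.04282212570051 [-0.01765451  0.          0.          0.          0.        ]
{'clock': 0.1, 'joints': array([-1.34408899,  0.47770998,  0.02236004,  1.55633539, -0.01150117,
        1.10930597, -0.08308184]), 'qvel': array([-0.00032003, -0.00160886,  0.00052442, -0.00339757,  0.0005727 ,
        0.00138202, -0.00220551]), 'tau': array([ 4.58795126e-03, -5.97761893e+01,  1.61418289e+00, -2.81953847e+01,
        1.29456495e-02,  4.95319575e-03, -2.92980339e-06]), 'tcp_pos': array([0.2216475 , 0.63703237, 0.24143552]), 'orientation': array([-5.23401756e-01, -3.09753470e+00,  2.55020399e-03]), 'contact_force': array([ 0.21018185, -0.03971449,  0.15439723]), 'moment': array([-0.0294244 , -0.02107307, -0.00401771]), 'gripper_force': 0.0, 'grip_width': 0.08534078190385742}
```

View pics/scene0.png

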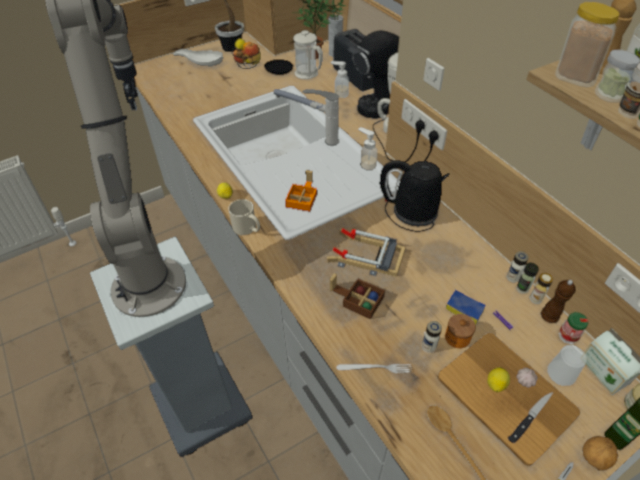

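View pics/top0.png

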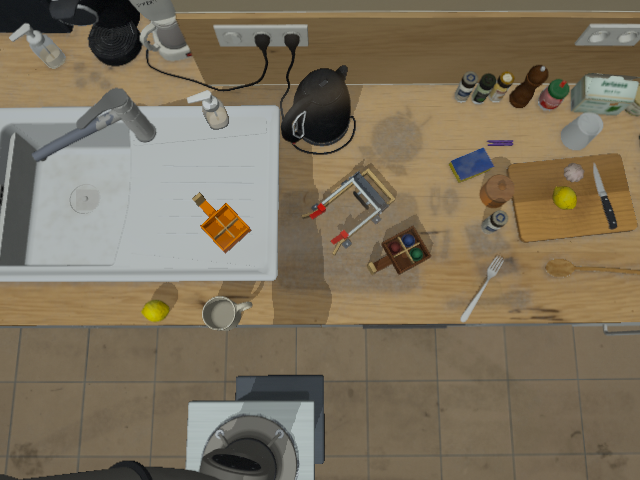

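Candidates for the tray: the dark brown box with pods at top (407,250) / scene (363,298), and an orange empty look-alike at top (225,228) / scene (300,196) in the sink. The dark brown one, holding pods and with a pale handle, fits. I'll confirm it in a crop.

Run:
```python
from h import *
f=cam("top"); c=f["frame"][150:300,260:450]; cv2.imwrite("pics/top1.png",cv2.resize(c,None,fx=4,fy=4,interpolation=cv2.INTER_CUBIC))
for n,uv in dict(tray=(407,250),handle=(374,267),hookL=(320,211),hookR=(344,240),table=(400,140),sinkrim=(272,240),sinkrim2=(272,200),flat=(290,250),orange=(225,228)).items(): print(n,depth(f,uv).round(3))
```

```text
tray [[ 0.534 -0.407  0.013]]
handle [[ 0.482 -0.315  0.055]]
hookL [[ 0.638 -0.177  0.029]]
hookR [[ 0.56  -0.24   0.021]]
table [[ 0.851 -0.402 -0.001]]
sinkrim [[ 0.563 -0.048  0.016]]
sinkrim2 [[ 0.676 -0.046  0.007]]
flat [[ 0.537 -0.096  0.005]]
orange [[0.593 0.076 0.028]]
```

View pics/top1.png

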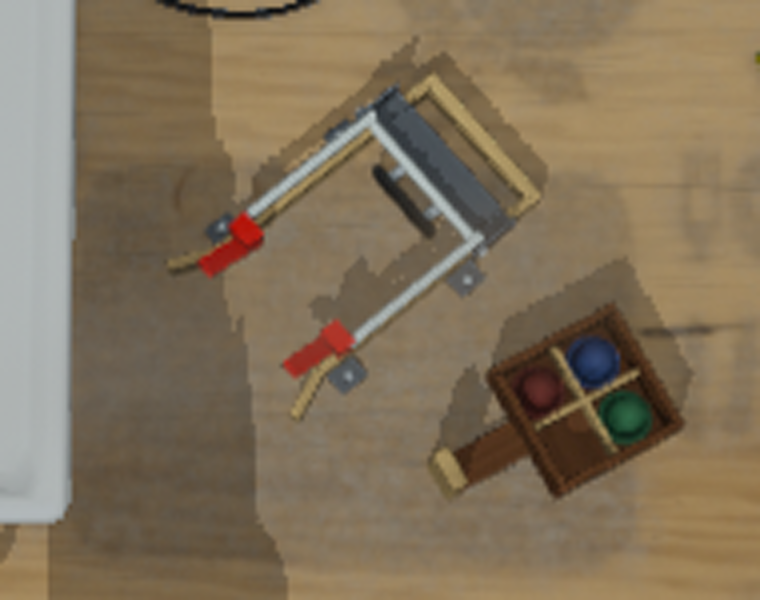

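The crop confirms the tray: brown box with red (540,390), blue (593,360) and green (627,415) pods and a pale handle at (448,470). The rack mouth tips are at (170,265) and (296,415), the far frame corners at (432,78) and (538,200). Crop pixels are ×4, offset (260,150).

Run:
```python
from h import *
f=cam("top")
g=lambda *p:[(260+a/4-.4,150+b/4-.4) for a,b in p]
def show(n,P): print(n,(P*1000).round(0).tolist())
rk=plane(f,g((170,265),(296,415),(432,78),(538,200)),.022); show("rack tips/corners",rk)
m=(rk[0]+rk[1])/2;e=(rk[2]+rk[3])/2;d=e-m; print("heading",np.degrees(np.arctan2(d[1],d[0])),np.linalg.norm(d),np.linalg.norm(rk[0]-rk[1]),np.linalg.norm(rk[2]-rk[3]))
hd=plane(f,g((448,470)),.056);show("handle",hd)
tc=plane(f,g((612,308),(684,424),(560,495),(490,375)),.036);show("tray corners",tc);c=tc.mean(0);d=c-hd[0];print("tray c",c,np.degrees(np.arctan2(d[1],d[0])),np.hypot(d[0],d[1]))
u=tc[0]+tc[1]-tc[2]-tc[3];print("edge heading",np.degrees(np.arctan2(u[1],u[0])),[np.linalg.norm(tc[i]-tc[i-1]) for i in range(4)])
# height of handle from two views
s=cam("scene")
for nm,F,box in(("top",f,(365,258,382,276)),("scene",s,(322,268,345,298))):
    a,b,c_,d_=box; cv2.imwrite(f"pics/h_{nm}.png",cv2.resize(F["frame"][b:d_,a:c_],None,fx=12,fy=12,interpolation=cv2.INTER_CUBIC))
    hsv=cv2.cvtColor(F["frame"],cv2.COLOR_BGR2HSV)[b:d_,a:c_]; print(nm,hsv[::3,::3].tolist() if nm=="scene" else "")
print("rim",[ (plane(f,[(x,y)],.0)*1000).round().tolist() for x,y in((278,200),(277,270))])
x=[depth(f,(u,v))[0] for u in range(262,300,3) for v in (210,240)];print(np.round(x,3)[:,1:].tolist())
```

```text
rack tips/corners [[627.0, -129.0, 22.0], [524.0, -212.0, 22.0], [757.0, -307.0, 22.0], [670.0, -376.0, 22.0]]
heading -51.09649174847914 0.22018543629631568 0.1321168692099726 0.11122960489606074
handle [[482.0, -308.0, 56.0]]
tray corners [[592.0, -421.0, 36.0], [514.0, -465.0, 36.0], [468.0, -382.0, 36.0], [548.0, -339.0, 36.0]]
tray c [ 0.53054911 -0.40171265  0.036     ] -62.52174039135243 0.1052825038449007
edge heading -61.11615160987297 [np.float64(0.09310440771389189), np.float64(0.08939115633926886), np.float64(0.09452005812019464), np.float64(0.09038157510165518)]
top 
scene [[[17, 70, 139], [18, 63, 138], [18, 75, 139], [18, 76, 135], [18, 73, 137], [18, 76, 141], [18, 70, 134], [19, 69, 130]], [[18, 70, 134], [19, 72, 135], [17, 76, 138], [17, 81, 136], [18, 78, 138], [18, 65, 137], [18, 71, 141], [18, 65, 141]], [[19, 60, 137], [18, 73, 136], [17, 85, 135], [18, 86, 142], [20, 102, 162], [17, 72, 141], [18, 73, 139], [19, 74, 142]], [[16, 61, 137], [17, 70, 139], [18, 75, 136], [21, 95, 153], [20, 111, 138], [17, 78, 131], [17, 70, 139], [18, 75, 143]], [[16, 65, 137], 
[... 508 characters left out ...]
18, 79, 136], [17, 78, 131], [16, 78, 114], [13, 132, 91], [13, 162, 85], [13, 158, 84]], [[17, 81, 136], [17, 82, 134], [17, 82, 134], [17, 73, 136], [18, 74, 135], [18, 77, 132], [17, 85, 120], [12, 115, 91]]]
rim [[[678.0, -61.0, 0.0]], [[484.0, -61.0, 0.0]]]
[[-0.018, 0.002], [-0.02, 0.005], [-0.027, 0.005], [-0.028, 0.006], [-0.036, 0.011], [-0.037, 0.007], [-0.044, 0.012], [-0.046, 0.017], [-0.052, 0.011], [-0.054, 0.015], [-0.06, 0.011], [-0.06, 0.004], [-0.067, -0.002], [-0.068, 0.003], [-0.076, 0.006], [-0.077, 0.003], [-0.084, 0.0], [-0.084, 0.001], [-0.092, -0.0], [-0.092, -0.002], [-0.1, 0.003], [-0.101, 0.001], [-0.108, -0.001], [-0.193, 1.357], [-0.116, -0.002], [-0.117, -0.0]]
```

View pics/h_scene.png

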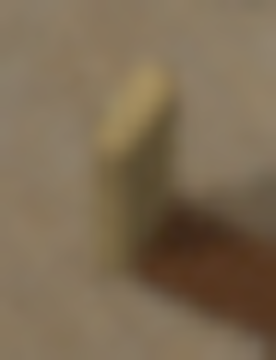

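Scene view: handle top centre at full-frame pixel (333,276.5). The raised sink rim (y > −0.062, about 12 mm) lies behind the mouth, so the tray must enter with its rear slightly raised. I'm starting the approach.

Run:
```python
from h import *
f=cam("top");s=cam("scene")
def tri(a,b):
    d1=rays(f,[a])[0];d2=rays(s,[b])[0]
    k=np.linalg.lstsq(np.c_[d1,-d2],s["t"]-f["t"],rcond=None)[0]; p,q=f["t"]+k[0]*d1,s["t"]+k[1]*d2
    return (p+q)/2,np.linalg.norm(p-q)
print(tri((371.6,267.1),(333,276.5)))
m=cv2.inRange(cv2.cvtColor(f["frame"],cv2.COLOR_BGR2HSV),(0,170,60),(8,255,255))|cv2.inRange(cv2.cvtColor(f["frame"],cv2.COLOR_BGR2HSV),(172,170,60),(180,255,255))
m[:,:300]=0;m[:,355:]=0
n,l,st,ce=cv2.connectedComponentsWithStats(m)
o=plane(f,[(302.1,215.8),(333.6,253.4)],.022).mean(0);h=np.radians(-51.3);d=np.array([np.cos(h),np.sin(h),0]);print("rack o",o+.062*d)
for i in range(1,n):
    if st[i,4]>15:
        ys,xs=np.where(l==i);P=plane(f,np.c_[xs,ys],.03);q=(P-o)@d-.062; print(st[i],q.min(),q.max(),((P-o)@[-d[1],d[0],0]).mean())
```

```text
(array([ 0.48403476, -0.309237  ,  0.0513309 ]), np.float64(0.0028745248397164854))
rack o [ 0.61428141 -0.21867075  0.022     ]
[309 203  17  16 109] -0.04778721185448705 -0.001178662425391351 0.04839591355774398
[331 230  17  14  95] -0.04689223549597031 -0.0014395227759539386 -0.04280185706456385
```

Request:
send_rows --deltas '[{"dx": 35,"dy": -21,"dz": 0,"rz": -5},{"dx": 70,"dy": -42,"rz": -10},{"dx": 106,"dy": -64,"rz": -15},{"dx": 142,"dy": -85,"rz": -20},{"dx": 178,"dy": -107,"rz": -26}]'

```text
$.deltas[0]: bad value
```

Request:
send_rows --deltas '[{"dx": 26,"dy": -32,"rz": -5},{"dx": 52,"dy": -64,"rz": -10},{"dx": 78,"dy": -97,"rz": -15},{"dx": 104,"dy": -129,"rz": -20},{"dx": 130,"dy": -162,"rz": -26}]'

```text
$.deltas[0]: bad value
```

Request:
send_rows --deltas '[{"dx": 14,"dy": -39,"rz": -5},{"dx": 28,"dy": -78,"rz": -10},{"dx": 42,"dy": -117,"rz": -15},{"dx": 56,"dy": -156,"rz": -20},{"dx": 70,"dy": -196,"rz": -26}]'

```text
$.deltas[0]: bad value
```

Request:
send_rows --deltas '[{"dx": -2,"dy": -41,"rz": -5},{"dx": -4,"dy": -82,"rz": -10},{"dx": -6,"dy": -123,"rz": -15},{"dx": -8,"dy": -164,"rz": -20},{"dx": -10,"dy": -206,"rz": -26}]'

```text
$.deltas[0]: bad value
```

Request:
send_rows --deltas '[{"dx": -10,"dy": -40,"rz": -5},{"dx": -20,"dy": -80,"rz": -10},{"dx": -30,"dy": -120,"rz": -15},{"dx": -40,"dy": -160,"rz": -22},{"dx": -50,"dy": -200,"rz": -28}]' --jaw 45

```text
$.deltas[0]: bad value
```

Triangulated handle top is z = 0.051 (expected 0.056, fine), and c looks about −1 mm. The rows were refused; they probably need all six keys.

Request:
send_rows --deltas '[{"dx": 35,"dy": -21,"dz": 0,"rx": 0,"ry": 0,"rz": -5},{"dx": 70,"dy": -42,"dz": 0,"rx": 0,"ry": 0,"rz": -10},{"dx": 106,"dy": -64,"dz": 0,"rx": 0,"ry": 0,"rz": -15},{"dx": 142,"dy": -85,"dz": 0,"rx": 0,"ry": 0,"rz": -20},{"dx": 178,"dy": -107,"dz": 0,"rx": 0,"ry": 0,"rz": -26}]'

```text
clock: 0.77
tcp_pos: [0.4004, 0.53, 0.2425]
orientation: [1.213, 2.898, 0.001]
contact_force: [-0.4, 0.5, 0.4]
grip_width: 0.0855
gripper_force: 0.0
```

Request:
send_rows --deltas '[{"dx": 26,"dy": -32,"dz": 0,"rx": 0,"ry": 0,"rz": -5},{"dx": 52,"dy": -64,"dz": 0,"rx": 0,"ry": 0,"rz": -10},{"dx": 78,"dy": -97,"dz": 0,"rx": 0,"ry": 0,"rz": -15},{"dx": 104,"dy": -129,"dz": 0,"rx": 0,"ry": 0,"rz": -20},{"dx": 130,"dy": -162,"dz": 0,"rx": 0,"ry": 0,"rz": -26}]'

```text
clock: 1.18
tcp_pos: [0.5297, 0.3678, 0.2426]
orientation: [-1.834, -2.551, -0.001]
contact_force: [0.8, 0.3, -0.1]
grip_width: 0.0855
gripper_force: 0.0
```

Request:
send_rows --deltas '[{"dx": 14,"dy": -39,"dz": 0,"rx": 0,"ry": 0,"rz": -5},{"dx": 28,"dy": -78,"dz": 0,"rx": 0,"ry": 0,"rz": -10},{"dx": 42,"dy": -117,"dz": 0,"rx": 0,"ry": 0,"rz": -15},{"dx": 56,"dy": -156,"dz": 0,"rx": 0,"ry": 0,"rz": -20},{"dx": 70,"dy": -196,"dz": 0,"rx": 0,"ry": 0,"rz": -26}]'

```text
clock: 1.6
tcp_pos: [0.5988, 0.1722, 0.2426]
orientation: [-2.36, -2.073, -0.001]
contact_force: [-0.2, 0.5, 0.6]
grip_width: 0.0855
gripper_force: 0.0
```

Request:
send_rows --deltas '[{"dx": -2,"dy": -41,"dz": 0,"rx": 0,"ry": 0,"rz": -5},{"dx": -4,"dy": -82,"dz": 0,"rx": 0,"ry": 0,"rz": -10},{"dx": -6,"dy": -123,"dz": 0,"rx": 0,"ry": 0,"rz": -15},{"dx": -8,"dy": -164,"dz": 0,"rx": 0,"ry": 0,"rz": -20},{"dx": -10,"dy": -206,"dz": 0,"rx": 0,"ry": 0,"rz": -26}]'

```text
clock: 2.02
tcp_pos: [0.5881, -0.0332, 0.2426]
orientation: [-2.766, -1.489, -0.001]
contact_force: [1.9, -0.3, 0.2]
grip_width: 0.0855
gripper_force: 0.0
```

Request:
send_rows --deltas '[{"dx": -15,"dy": -38,"dz": 0,"rx": 0,"ry": 0,"rz": -5},{"dx": -30,"dy": -76,"dz": 0,"rx": 0,"ry": 0,"rz": -10},{"dx": -45,"dy": -114,"dz": 0,"rx": 0,"ry": 0,"rz": -15},{"dx": -60,"dy": -152,"dz": 0,"rx": 0,"ry": 0,"rz": -22},{"dx": -74,"dy": -190,"dz": 0,"rx": 0,"ry": 0,"rz": -28}]' --jaw 45

```text
clock: 2.43
tcp_pos: [0.5134, -0.2231, 0.2426]
orientation: [-3.045, -0.773, -0.001]
contact_force: [0.4, -0.2, -0.5]
grip_width: 0.0452
gripper_force: 0.0
```

Request:
send_rows --deltas '[{"dx": -15,"dy": -30,"dz": -10,"rx": 0,"ry": 0,"rz": 0},{"dx": -30,"dy": -60,"dz": -20,"rx": 0,"ry": 0,"rz": 0},{"dx": -34,"dy": -80,"dz": -40,"rx": 0,"ry": 0,"rz": 0},{"dx": -34,"dy": -84,"dz": -70,"rx": 0,"ry": 0,"rz": 0},{"dx": -34,"dy": -84,"dz": -80,"rx": 0,"ry": 0,"rz": 0}]'

```text
clock: 2.85
tcp_pos: [0.4782, -0.3065, 0.1596]
orientation: [-3.042, -0.776, 0.005]
contact_force: [-0.1, 1.2, 0.6]
grip_width: 0.045
gripper_force: 0.0
```

Run:
```python
from h import *
f=cam("wrist"); cv2.imwrite("pics/w0.png",f["frame"]); o=r.get_obs();print(o["clock"],o["tcp_pos"],o["joints"],R.from_rotvec(o["orientation"]).as_matrix().round(3),f["xyz"])
```

```text
2.9 [ 0.47835181 -0.30460393  0.15878517] [-0.09124562  0.48654322  0.72518702  1.92797122 -0.41085653  0.88575141
 -0.22481603] [[ 0.877  0.481 -0.005]
 [ 0.481 -0.877  0.002]
 [-0.004 -0.005 -1.   ]] [ 0.54201207 -0.27082054  0.29144663]
```

View pics/w0.png

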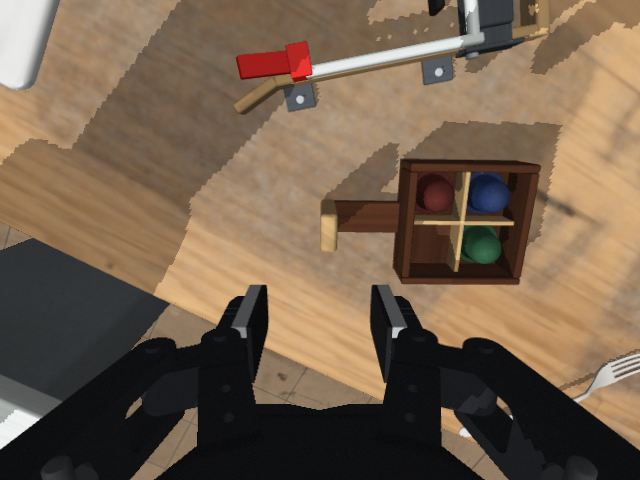

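Wrist view: handle top at about (329,211), box rim corners about (401,160), (540,163), (522,283), (396,281). The jaw is parallel to the tray to within a couple of degrees.

Run:
```python
from h import *
f=cam("wrist")
def cloud(f,s=1):
    v,u=np.mgrid[0:480:s,0:640:s]; uv=np.c_[u.ravel(),v.ravel()]; z=f["z_map"][::s,::s].ravel()
    return f["t"]+rays(f,uv)*z[:,None], z>0, uv
P,ok,uv=cloud(f)
m=ok&(uv[:,0]>310)&(uv[:,0]<350)&(uv[:,1]>185)&(uv[:,1]<260)&(P[:,2]>.05); Q=P[m]
print("handle top n",len(Q),"z",np.median(Q[:,2]),"minrect",cv2.minAreaRect((Q[:,:2]*1000).astype(np.float32)))
m=ok&(uv[:,0]>385)&(uv[:,0]<550)&(uv[:,1]>150)&(uv[:,1]<290)&(P[:,2]>.032)&(P[:,2]<.042);Q=P[m]
print("rim",len(Q),np.median(Q[:,2]),cv2.minAreaRect((Q[:,:2]*1000).astype(np.float32)))
c=(plane(f,[(401,160),(540,163),(522,283),(396,281)],.036)*1000).round(1);print(c.tolist(),c.mean(0))
m=ok&(uv[:,0]<70)&(uv[:,1]<90);Q=P[m];print("sink rim z",np.percentile(Q[:,2],[5,50,95]),"ymin",Q[Q[:,2]>.005].min(0))
print("handle px plane",plane(f,[(329,211)],.056))
```

```text
handle top n 665 z 0.056428006561919264 minrect ((484.4851379394531, -308.7342529296875), (27.260744094848633, 11.991971969604492), 29.59293556213379)
rim 4836 0.03591150729402162 ((533.5863647460938, -402.05194091796875), (94.75845336914062, 95.27599334716797), 27.870115280151367)
[[550.8, -329.0, 36.0], [597.3, -417.0, 36.0], [517.1, -463.7, 36.0], [470.7, -375.6, 36.0]] [ 533.975 -396.325   36.   ]
sink rim z [-0.00038082  0.00769922  0.01219516] ymin [ 0.45648684 -0.06265965  0.00500795]
handle px plane [[ 0.49803589 -0.29994104  0.056     ]]
```

Request:
send_rows --deltas '[{"dx": 6,"dy": -4,"dz": -30,"rx": 0,"ry": 0,"rz": -1},{"dx": 6,"dy": -4,"dz": -60,"rx": 0,"ry": 0,"rz": -1},{"dx": 6,"dy": -4,"dz": -80,"rx": 0,"ry": 0,"rz": -1},{"dx": 6,"dy": -4,"dz": -90,"rx": 0,"ry": 0,"rz": -1},{"dx": 6,"dy": -4,"dz": -90,"rx": 0,"ry": 0,"rz": -1}]'

```text
clock: 3.37
tcp_pos: [0.4866, -0.3081, 0.0715]
orientation: [-3.047, -0.758, 0.002]
contact_force: [0.5, -0.0, -0.1]
grip_width: 0.0452
gripper_force: 0.0
```

Request:
send_rows --deltas '[{"dx": -2,"dy": -1,"dz": -15,"rx": 0,"ry": 0,"rz": 0},{"dx": -2,"dy": -1,"dz": -30,"rx": 0,"ry": 0,"rz": 0},{"dx": -2,"dy": -1,"dz": -39,"rx": 0,"ry": 0,"rz": 0},{"dx": -2,"dy": -1,"dz": -39,"rx": 0,"ry": 0,"rz": 0}]'

```text
clock: 3.7
tcp_pos: [0.4848, -0.31, 0.0333]
orientation: [-3.049, -0.757, 0.0]
contact_force: [0.0, -0.2, -0.1]
grip_width: 0.0449
gripper_force: 0.0
```

Request:
send_rows --deltas '[{"dx": 0,"dy": 0,"dz": 0,"rx": 0,"ry": 0,"rz": 0},{"dx": 0,"dy": 0,"dz": 0,"rx": 0,"ry": 0,"rz": 0},{"dx": 0,"dy": 0,"dz": 0,"rx": 0,"ry": 0,"rz": 0},{"dx": 0,"dy": 0,"dz": 0,"rx": 0,"ry": 0,"rz": 0},{"dx": 0,"dy": 0,"dz": 0,"rx": 0,"ry": 0,"rz": 0}]' --jaw 8 --newtons 50

```text
clock: 4.12
tcp_pos: [0.4852, -0.3108, 0.0344]
orientation: [3.049, 0.755, 0.002]
contact_force: [-0.2, 1.4, 6.9]
grip_width: 0.0113
gripper_force: 51.9
```

Handle gripped. Now I tilt the tray's rear up about 8° around its leading edge, to clear the sink rim later.

Request:
send_rows --deltas '[{"dx": 1,"dy": -1,"dz": 6,"rx": 1.8,"ry": 0.9,"rz": 0},{"dx": 1,"dy": -2,"dz": 12,"rx": 3.5,"ry": 1.9,"rz": 0},{"dx": 2,"dy": -4,"dz": 18,"rx": 5.3,"ry": 2.8,"rz": 0},{"dx": 3,"dy": -5,"dz": 23,"rx": 7.1,"ry": 3.8,"rz": 0},{"dx": 3,"dy": -5,"dz": 23,"rx": 7.1,"ry": 3.8,"rz": 0}]' --jaw 8 --newtons 100

```text
clock: 4.53
tcp_pos: [0.4882, -0.3173, 0.0572]
orientation: [-2.918, -0.721, 0.051]
contact_force: [0.0, -1.1, -3.0]
grip_width: 0.0107
gripper_force: 97.9
```

```bash
cat > st.py <<'E'
from h import *
import sys
O=np.array([.6143,-.2187,0]);h=np.radians(-51.3);D=np.array([np.cos(h),np.sin(h),0]);L=np.array([-D[1],D[0],0])
o=r.get_obs();M=R.from_rotvec(o["orientation"]).as_matrix();y=M[:,1];p=o["tcp_pos"]
print("t",o["clock"],"tcp",(p*1000).round(1),"head",np.degrees(np.arctan2(y[1],y[0])).round(2),"nose",np.degrees(np.arcsin(-y[2])).round(2),"roll",np.degrees(np.arcsin(M[2,0])).round(2),"s,lat",((p-O)@D*1000).round(1),((p-O)@L*1000).round(1),"F",o["contact_force"].round(1),"M",o["moment"].round(2),"grip",o["grip_width"].round(4),o["gripper_force"])
if len(sys.argv)>1:
    f=cam("wrist");cv2.imwrite("pics/"+sys.argv[1],f["frame"])
E
python3 st.py w1.png
```

```text
Traceback (most recent call last):
  File "st.py", line 5, in <module>
    print("t",o["clock"],"tcp",(p*1000).round(1),"head",np.degrees(np.arctan2(y[1],y[0])).round(2),"nose",np.degrees(np.arcsin(-y[2])).round(2),"roll",np.degrees(np.arcsin(M[2,0])).round(2),"s,lat",((p-O)@D*1000).round(1),((p-O)@L*1000).round(1),"F",o["contact_force"].round(1),"M",o["moment"].round(2),"grip",o["grip_width"].round(4),o["gripper_force"])
                                                                                                                                                                                                                                                                                                                      ^^^^^^^^^^^^^^^^^^^^^
AttributeError: 'float' object has no attribute 'round'
```

```bash
sed -i 's/o\["grip_width"\].round(4)/round(o["grip_width"],4)/' st.py; python3 st.py w1.png
```

```text
t 4.5333 tcp [ 488.2 -317.3   57.2] head -62.24 nose 7.98 roll -0.02 s,lat -1.9 -160.1 F [ 0.  -1.1 -3. ] M [-0.1  -0.04  0.01] grip 0.0107 97.89554357528687
```

View pics/w1.png

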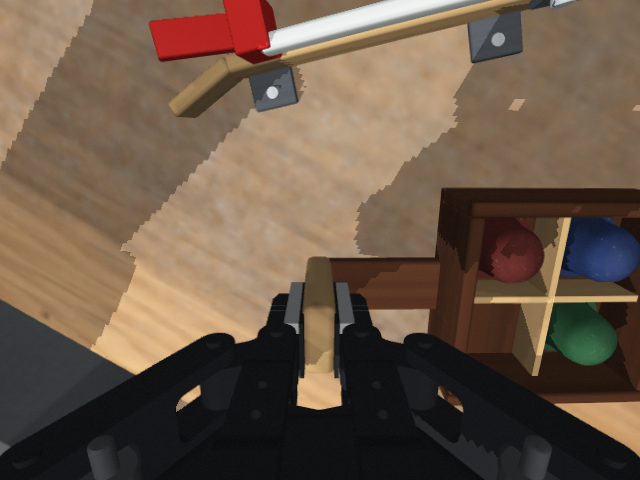

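The view shows the handle centred in the pads at (318,310) and all three pods in their pockets. Now around the rack's right mouth tip.

Request:
send_rows --deltas '[{"dx": -7,"dy": 15,"dz": 0,"rx": 0,"ry": 0,"rz": -1},{"dx": -18,"dy": 38,"dz": 0,"rx": 0,"ry": 0,"rz": -3},{"dx": -29,"dy": 62,"dz": 0,"rx": 0,"ry": 0,"rz": -6},{"dx": -41,"dy": 86,"dz": 0,"rx": 0,"ry": 0,"rz": -8},{"dx": -48,"dy": 102,"dz": 0,"rx": 0,"ry": 0,"rz": -10}]'

```text
clock: 5.0
tcp_pos: [0.4376, -0.2109, 0.0558]
orientation: [-2.966, -0.464, 0.035]
contact_force: [0.6, -0.0, -2.7]
grip_width: 0.0104
gripper_force: 98.2
```

Request:
send_rows --deltas '[{"dx": 1,"dy": 15,"dz": 0,"rx": 0,"ry": 0,"rz": -2},{"dx": 2,"dy": 32,"dz": 0,"rx": 0,"ry": 0,"rz": -5},{"dx": 3,"dy": 48,"dz": 0,"rx": 0,"ry": 0,"rz": -7},{"dx": 4,"dy": 64,"dz": 0,"rx": 0,"ry": 0,"rz": -9},{"dx": 5,"dy": 75,"dz": 0,"rx": 0,"ry": 0,"rz": -11}]'

```text
clock: 5.42
tcp_pos: [0.4438, -0.1365, 0.056]
orientation: [-2.996, -0.178, 0.014]
contact_force: [1.0, -0.5, -2.1]
grip_width: 0.0106
gripper_force: 98.0
```

```bash
python3 st.py
```

```text
t 5.4167 tcp [ 443.8 -136.5   56. ] head -83.21 nose 8.06 roll -0.06 s,lat -170.7 -81.7 F [ 1.  -0.5 -2.1] M [-0.06 -0.05 -0.01] grip 0.0106 98.0158531665802
```

Request:
send_rows --deltas '[{"dx": 1,"dy": 15,"dz": 0,"rx": 0,"ry": 0,"rz": 0},{"dx": 2,"dy": 30,"dz": 0,"rx": 0,"ry": 0,"rz": -1},{"dx": 3,"dy": 45,"dz": 0,"rx": 0,"ry": 0,"rz": -2},{"dx": 4,"dy": 60,"dz": 0,"rx": 0,"ry": 0,"rz": -2},{"dx": 5,"dy": 70,"dz": 0,"rx": 0,"ry": 0,"rz": -2}]'

```text
clock: 5.83
tcp_pos: [0.4487, -0.0668, 0.056]
orientation: [-2.998, -0.128, 0.011]
contact_force: [0.0, 0.3, -3.1]
grip_width: 0.0104
gripper_force: 98.0
```

Request:
send_rows --deltas '[{"dx": 1,"dy": 8,"dz": 0,"rx": 0,"ry": 0,"rz": 1},{"dx": 2,"dy": 17,"dz": 0,"rx": 0,"ry": 0,"rz": 3},{"dx": 3,"dy": 26,"dz": 0,"rx": 0,"ry": 0,"rz": 6},{"dx": 4,"dy": 34,"dz": 0,"rx": 0,"ry": 0,"rz": 8},{"dx": 5,"dy": 40,"dz": 0,"rx": 0,"ry": 0,"rz": 10}]'

```text
clock: 6.25
tcp_pos: [0.4547, -0.0277, 0.0563]
orientation: [-2.976, -0.393, 0.029]
contact_force: [-0.6, 0.1, -2.9]
grip_width: 0.0107
gripper_force: 97.9
```

Request:
send_rows --deltas '[{"dx": 3,"dy": 0,"dz": 0,"rx": 0,"ry": 0,"rz": 3},{"dx": 6,"dy": 0,"dz": 0,"rx": 0,"ry": 0,"rz": 6},{"dx": 9,"dy": 0,"dz": 0,"rx": 0,"ry": 0,"rz": 9},{"dx": 12,"dy": 0,"dz": 0,"rx": 0,"ry": 0,"rz": 12},{"dx": 14,"dy": 0,"dz": 0,"rx": 0,"ry": 0,"rz": 14}]'

```text
clock: 6.67
tcp_pos: [0.469, -0.0286, 0.0563]
orientation: [-2.91, -0.754, 0.054]
contact_force: [0.8, -0.4, -3.8]
grip_width: 0.0109
gripper_force: 98.0
```

Request:
send_rows --deltas '[{"dx": 1,"dy": -1,"dz": 0,"rx": 0,"ry": 0,"rz": 3},{"dx": 2,"dy": -2,"dz": 0,"rx": 0,"ry": 0,"rz": 6},{"dx": 4,"dy": -5,"dz": 0,"rx": 0,"ry": 0,"rz": 9},{"dx": 5,"dy": -7,"dz": 0,"rx": 0,"ry": 0,"rz": 10},{"dx": 5,"dy": -7,"dz": 0,"rx": 0,"ry": 0,"rz": 10}]'

```text
clock: 7.08
tcp_pos: [0.4739, -0.0361, 0.0563]
orientation: [-2.838, -1.0, 0.071]
contact_force: [-0.1, -0.6, -3.7]
grip_width: 0.0108
gripper_force: 98.1
```

```bash
python3 st.py w2.png
```

```text
t 7.0833 tcp [473.9 -36.1  56.3] head -51.19 nose 8.02 roll -0.04 s,lat -230.3 4.6 F [-0.1 -0.6 -3.7] M [ 0.01 -0.02  0.  ] grip 0.0108 98.08255434036255
```

View pics/w2.png

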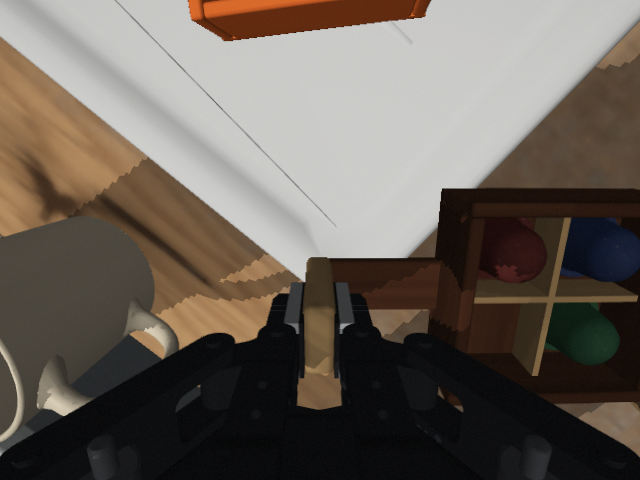

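Mug stands clear at left (force still ~0) and the tray is pods-intact over the sink corner. Now a finer measurement of the rack's axis and the tray from the top camera's depth.

Run:
```python
from h import *
O=np.array([.6143,-.2187,0]);h=np.radians(-51.3);D=np.array([np.cos(h),np.sin(h),0]);L=np.array([-D[1],D[0],0])
f=cam("top");cv2.imwrite("pics/t2.png",cv2.resize(f["frame"][150:300,230:420],None,fx=4,fy=4,interpolation=cv2.INTER_CUBIC))
v,u=np.mgrid[150:300,230:420];uv=np.c_[u.ravel(),v.ravel()];z=f["z_map"][150:300,230:420].ravel()
P=f["t"]+rays(f,uv)*z[:,None];s=(P-O)@D*1e3;l=(P-O)@L*1e3;Z=P[:,2]*1e3
for a in range(-60,150,15):
    k=(s>a)&(s<=a+15)&(Z>12)&(Z<75)&(abs(l)<80)
    for nm,q in(("L",k&(l>30)),("R",k&(l<-30))):
        if q.sum()>3: print(a,nm,q.sum(),"lat",np.percentile(l[q],[2,50,98]).round(1),"z",np.median(Z[q]).round(0),end=" | ")
    print()
# hook faces / buffer
k=(abs(l)<35)&(Z>10)&(s>40);print("inner s,z",sorted(zip(s[k].round().tolist(),Z[k].round().tolist()))[:25])
hs=cv2.cvtColor(f["frame"],cv2.COLOR_BGR2HSV)[150:300,230:420].reshape(-1,3);k=((hs[:,0]<6)|(hs[:,0]>174))&(hs[:,1]>190)&(s>-80)&(s<30);
for sg in(1,-1):
    q=k&(l*sg>25)&(l*sg<70); print("red",q.sum(),s[q].min(),s[q].max(),np.median(l[q]),np.median(Z[q]))
```

```text
-60 L 33 lat [38.5 58.1 66.2] z 24.0 | -60 R 30 lat [-68.4 -59.6 -38.5] z 24.0 | 
-45 L 37 lat [37.  45.4 59.5] z 39.0 | -45 R 48 lat [-60.6 -48.5 -37.7] z 40.0 | 
-30 L 45 lat [37.7 46.5 57. ] z 36.0 | -30 R 57 lat [-56.8 -49.1 -37.1] z 33.0 | 
-15 L 41 lat [37.7 47.7 58.4] z 45.0 | -15 R 47 lat [-56.6 -50.3 -37.3] z 45.0 | 
0 L 31 lat [49.  53.  57.6] z 40.0 | 0 R 20 lat [-57.3 -54.9 -50.5] z 42.0 | 
15 L 30 lat [49.  52.8 58.6] z 32.0 | 15 R 23 lat [-57.4 -55.  -50.4] z 43.0 | 
30 L 31 lat [50.  53.2 58.2] z 39.0 | 30 R 22 lat [-57.1 -54.7 -50. ] z 43.0 | 
45 L 30 lat [50.3 53.5 58.9] z 41.0 | 45 R 21 lat [-56.9 -54.3 -50.2] z 43.0 | 
60 L 32 lat [50.3 53.7 58.7] z 38.0 | 60 R 23 lat [-56.7 -54.8 -50. ] z 43.0 | 
75 L 33 lat [30.7 53.5 58.9] z 37.0 | 75 R 20 lat [-59.4 -54.8 -50.3] z 42.0 | 
90 L 57 lat [32.  51.8 66.1] z 43.0 | 90 R 53 lat [-62.9 -51.9 -30.7] z 43.0 | 
105 L 59 lat [31.1 48.  63.2] z 31.0 | 105 R 51 lat [-60.3 -45.3 -31.3] z 32.0 | 
120 L 64 lat [31.1 49.  63.2] z 30.0 | 120 R 54 lat [-59.9 -44.8 -30.9] z 30.0 | 
135 L 18 lat [51.4 54.4 59.2] z 22.0 | 135 R 17 lat [-54.9 -51.5 -47.4] z 22.0 | 
inner s,z [(68.0, 11.0), (74.0, 11.0), (83.0, 18.0), (83.0, 24.0), (83.0, 27.0), (84.0, 14.0), (84.0, 14.0), (84.0, 15.0), (84.0, 17.0), (84.0, 20.0), (84.0, 21.0), (84.0, 21.0), (84.0, 22.0), (84.0, 22.0), (84.0, 23.0), (84.0, 25.0), (84.0, 25.0), (84.0, 26.0), (84.0, 28.0), (84.0, 30.0), (84.0, 31.0), (84.0, 31.0), (84.0, 33.0), (85.0, 11.0), (85.0, 13.0)]
red 92 -49.19350467307927 -5.050379685644155 45.10778399255558 43.07603821745131
red 73 -48.73349856290794 -5.232290043277486 -44.169040643406085 44.72083504949853
```

View pics/t2.png

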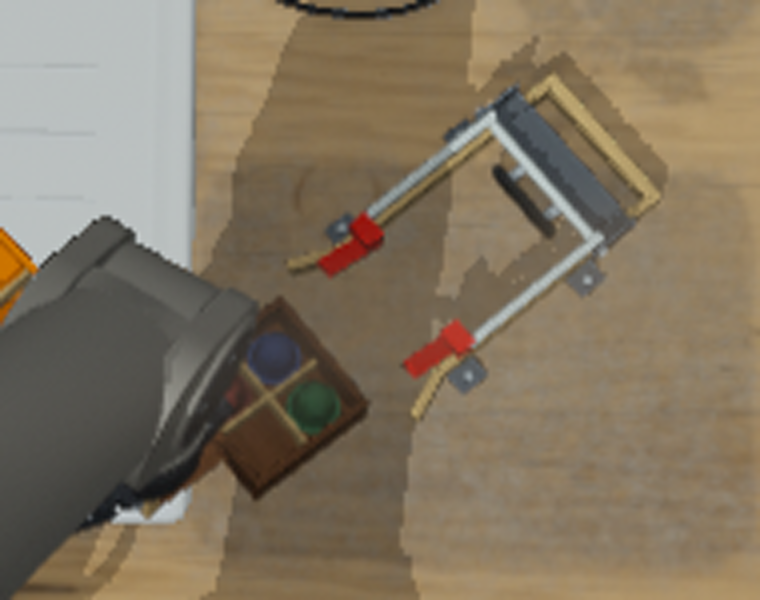

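Rack refined: heading ≈ −50.7°, origin ≈ (613.7, −219.2), c ≈ −4 mm (buffer face at s≈84). The tray is in front of the mouth, pods in place. I'll align it, then enter the mouth.

Request:
send_rows --deltas '[{"dx": 2,"dy": -5,"dz": 0,"rx": 0,"ry": 0,"rz": 0.5},{"dx": 4,"dy": -10,"dz": 0,"rx": 0,"ry": 0,"rz": 0.5},{"dx": 7,"dy": -16,"dz": 0,"rx": 0,"ry": 0,"rz": 0.5},{"dx": 9,"dy": -24,"dz": 0,"rx": 0,"ry": 0,"rz": 0.5},{"dx": 9,"dy": -24,"dz": 0,"rx": 0,"ry": 0,"rz": 0.5}]'

```text
clock: 7.6
tcp_pos: [0.4832, -0.0621, 0.0565]
orientation: [-2.836, -1.009, 0.071]
contact_force: [0.2, -0.2, -2.7]
grip_width: 0.0107
gripper_force: 98.1
```

```bash
sed -i 's/^O=.*/O=np.array([.6137,-.2192,0]);h=np.radians(-50.7);D=np.array([np.cos(h),np.sin(h),0]);L=np.array([-D[1],D[0],0])/' st.py; python3 st.py
python3 - <<'E'
from h import *
O=np.array([.6137,-.2192,0]);h=np.radians(-50.7);D=np.array([np.cos(h),np.sin(h),0]);L=np.array([-D[1],D[0],0])
f=cam("top");v,u=np.mgrid[150:300,230:420];uv=np.c_[u.ravel(),v.ravel()];z=f["z_map"][150:300,230:420].ravel()
P=f["t"]+rays(f,uv)*z[:,None];s=(P-O)@D*1e3;l=(P-O)@L*1e3;Z=P[:,2]*1e3
for a in range(-110,-56,9):
    k=(s>a)&(s<=a+9)&(Z>25)&(Z<55)&(abs(l)<75)
    if k.sum()>3: print(a,k.sum(),l[k].min().round(1),l[k].max().round(1))
k=(Z>25)&(Z<55)&(abs(l)<30)&(s<0);print("front s",np.percentile(s[k],99))
E
```

```text
t 7.6 tcp [483.2 -62.1  56.5] head -50.83 nose 7.93 roll -0.06 s,lat -204.3 -1.5 F [ 0.2 -0.2 -2.7] M [0.02 0.   0.03] grip 0.0107 98.12508344650269
-110 51 -50.3 17.8
-101 21 -49.8 20.3
-92 72 -50.3 23.9
-83 74 -50.0 29.3
-74 33 -49.9 38.0
-65 110 -63.1 64.8
front s -55.422121244533
```

Request:
send_rows --deltas '[{"dx": 4,"dy": -2,"dz": 0,"rx": 0,"ry": 0,"rz": 0},{"dx": 7,"dy": -6,"dz": 0,"rx": 0,"ry": 0,"rz": 0},{"dx": 10,"dy": -10,"dz": 0,"rx": 0,"ry": 0,"rz": 0},{"dx": 12,"dy": -12,"dz": 0,"rx": 0,"ry": 0,"rz": 0},{"dx": 12,"dy": -12,"dz": 0,"rx": 0,"ry": 0,"rz": 0}]'

```text
clock: 8.07
tcp_pos: [0.495, -0.0721, 0.0563]
orientation: [-2.834, -1.012, 0.072]
contact_force: [0.6, -0.4, -4.2]
grip_width: 0.0108
gripper_force: 98.0
```

```bash
python3 st.py
```

```text
t 8.0667 tcp [495.  -72.1  56.3] head -50.71 nose 8.02 roll -0.04 s,lat -189.0 1.3 F [ 0.6 -0.4 -4.2] M [ 0.09 -0.05 -0.04] grip 0.0108 97.9699158668518
```

Request:
send_rows --deltas '[{"dx": 2,"dy": -3,"dz": 0,"rx": 0,"ry": 0,"rz": 0},{"dx": 4,"dy": -6,"dz": 0,"rx": 0,"ry": 0,"rz": 0},{"dx": 6,"dy": -9,"dz": 0,"rx": 0,"ry": 0,"rz": 0},{"dx": 9,"dy": -12,"dz": 0,"rx": 0,"ry": 0,"rz": 0},{"dx": 9,"dy": -12,"dz": 0,"rx": 0,"ry": 0,"rz": 0}]'

```text
clock: 8.48
tcp_pos: [0.5041, -0.0842, 0.0563]
orientation: [-2.834, -1.012, 0.072]
contact_force: [-0.3, 1.2, -3.4]
grip_width: 0.0105
gripper_force: 97.8
```

```bash
python3 st.py
```

```text
t 8.4833 tcp [504.1 -84.2  56.3] head -50.7 nose 8.01 roll -0.03 s,lat -173.9 0.7 F [-0.3  1.2 -3.4] M [0.45 0.11 0.04] grip 0.0105 97.81721234321594
```

Request:
send_rows --deltas '[{"dx": 2,"dy": -2,"dz": 0,"rx": 0,"ry": 0,"rz": 0},{"dx": 2,"dy": -2,"dz": -5,"rx": -1.5,"ry": -1.25,"rz": 0},{"dx": 2,"dy": -2,"dz": -11,"rx": -3.1,"ry": -2.5,"rz": 0},{"dx": 2,"dy": -2,"dz": -16,"rx": -4.7,"ry": -3.8,"rz": 0},{"dx": 2,"dy": -2,"dz": -21,"rx": -6.2,"ry": -5.1,"rz": 0}]'

```text
clock: 8.9
tcp_pos: [0.5061, -0.0863, 0.0353]
orientation: [2.956, 1.055, 0.001]
contact_force: [-0.3, 0.9, -3.8]
grip_width: 0.0104
gripper_force: 98.0
```

Request:
send_rows --deltas '[{"dx": 0,"dy": 0,"dz": 0,"rx": 0,"ry": 0,"rz": 0},{"dx": 0,"dy": 0,"dz": 0,"rx": 0,"ry": 0,"rz": 0}]'

```text
clock: 9.07
tcp_pos: [0.5055, -0.0856, 0.0354]
orientation: [-2.958, -1.057, 0.002]
contact_force: [-1.0, 0.6, -2.9]
grip_width: 0.0103
gripper_force: 98.2
```

```bash
python3 st.py
python3 - <<'E'
from h import *
f=cam("scene");cv2.imwrite("pics/s3.png",cv2.resize(f["frame"][190:310,280:440],None,fx=5,fy=5,interpolation=cv2.INTER_CUBIC))
E
```

```text
t 9.0667 tcp [505.5 -85.6  35.4] head -50.67 nose 0.05 roll -0.04 s,lat -171.9 0.9 F [-1.   0.6 -2.9] M [ 0.56  0.31 -0.02] grip 0.0103 98.2122266292572
```

View pics/s3.png

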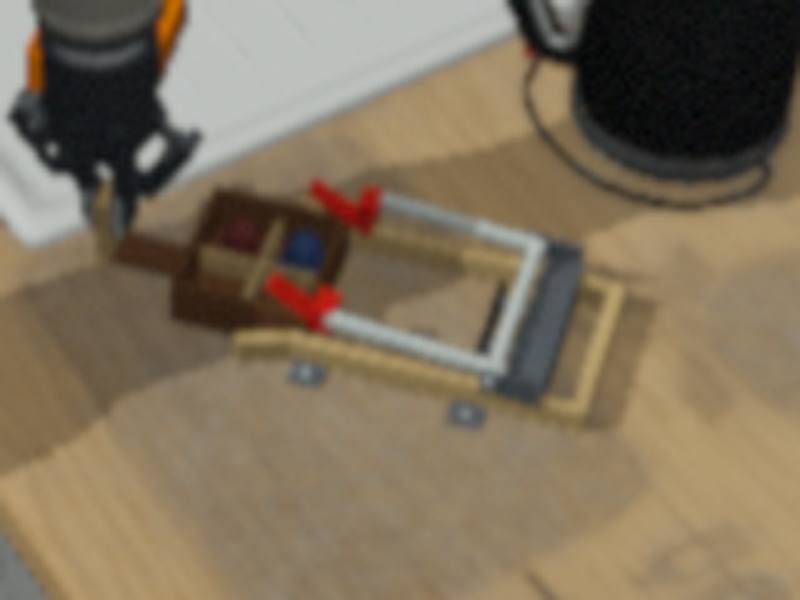

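The tray's front is in the lane and its rim has started lifting both red hooks at (345,205) and (305,300) in the crop; pods are in. Sliding on, slowly.

Request:
send_rows --deltas '[{"dx": 3,"dy": -4,"dz": -0.5,"rx": 0,"ry": 0,"rz": 0},{"dx": 8,"dy": -10,"dz": -1,"rx": 0,"ry": 0,"rz": 0},{"dx": 13,"dy": -16,"dz": -1,"rx": 0,"ry": 0,"rz": 0},{"dx": 17,"dy": -21,"dz": -1,"rx": 0,"ry": 0,"rz": 0},{"dx": 19,"dy": -23,"dz": -1,"rx": 0,"ry": 0,"rz": 0}]'

```text
clock: 9.53
tcp_pos: [0.5255, -0.1098, 0.0349]
orientation: [2.959, 1.056, 0.001]
contact_force: [-1.6, 1.0, -0.7]
grip_width: 0.0103
gripper_force: 98.7
```

```bash
python3 st.py
```

```text
t 9.5333 tcp [ 525.5 -109.8   34.9] head -50.73 nose -0.02 roll 0.02 s,lat -140.5 1.1 F [-1.6  1.  -0.7] M [0.47 0.26 0.01] grip 0.0103 98.66824865341187
```

Request:
send_rows --deltas '[{"dx": 3,"dy": -4,"dz": 0,"rx": 0,"ry": 0,"rz": 0},{"dx": 7,"dy": -9,"dz": 0,"rx": 0,"ry": 0,"rz": 0},{"dx": 11,"dy": -14,"dz": 0,"rx": 0,"ry": 0,"rz": 0},{"dx": 15,"dy": -18,"dz": 0,"rx": 0,"ry": 0,"rz": 0},{"dx": 16,"dy": -20,"dz": 0,"rx": 0,"ry": 0,"rz": 0}]'

```text
clock: 9.95
tcp_pos: [0.5411, -0.1288, 0.0347]
orientation: [-2.958, -1.056, 0.0]
contact_force: [-3.9, 6.3, 7.6]
grip_width: 0.0104
gripper_force: 100.1
```

Request:
send_rows --deltas '[{"dx": 3,"dy": -4,"dz": 0,"rx": 0,"ry": 0,"rz": 0},{"dx": 6,"dy": -8,"dz": 0,"rx": 0,"ry": 0,"rz": 0},{"dx": 10,"dy": -12,"dz": 0,"rx": 0,"ry": 0,"rz": 0},{"dx": 13,"dy": -16,"dz": 0,"rx": 0,"ry": 0,"rz": 0},{"dx": 15,"dy": -18,"dz": 0,"rx": 0,"ry": 0,"rz": 0}]'

```text
clock: 10.37
tcp_pos: [0.5554, -0.1461, 0.0347]
orientation: [-2.956, -1.057, 0.001]
contact_force: [-6.4, 6.5, 10.4]
grip_width: 0.0106
gripper_force: 100.4
```

```bash
python3 st.py
```

```text
t 10.3667 tcp [ 555.4 -146.1   34.7] head -50.67 nose 0.14 roll 0.0 s,lat -93.5 1.2 F [-6.4  6.5 10.4] M [1.34 1.11 0.04] grip 0.0106 100.40685296058655
```

Fz 10 N shows the tray pressed to the worktop; I'll ease up 1 mm before going on.

Request:
send_rows --deltas '[{"dx": 0,"dy": 0,"dz": 0.7,"rx": 0,"ry": 0,"rz": 0},{"dx": 0,"dy": 0,"dz": 0.7,"rx": 0,"ry": 0,"rz": 0}]'

```text
clock: 10.53
tcp_pos: [0.5558, -0.147, 0.035]
orientation: [2.958, 1.056, -0.0]
contact_force: [0.4, 0.6, -2.4]
grip_width: 0.0107
gripper_force: 98.5
```

```bash
python3 st.py
```

```text
t 10.5333 tcp [ 555.8 -147.    35. ] head -50.69 nose -0.02 roll -0.02 s,lat -92.6 0.9 F [ 0.4  0.6 -2.4] M [0.36 0.03 0.12] grip 0.0107 98.50334644317627
```

Request:
send_rows --deltas '[{"dx": 2,"dy": -2.5,"dz": 0,"rx": 0,"ry": 0,"rz": 0},{"dx": 4,"dy": -5,"dz": 0,"rx": 0,"ry": 0,"rz": 0},{"dx": 6,"dy": -7.5,"dz": 0,"rx": 0,"ry": 0,"rz": 0},{"dx": 8,"dy": -10,"dz": 0,"rx": 0,"ry": 0,"rz": 0},{"dx": 10,"dy": -12.5,"dz": 0,"rx": 0,"ry": 0,"rz": 0}]'

```text
clock: 10.95
tcp_pos: [0.5656, -0.1594, 0.0349]
orientation: [-2.958, -1.057, 0.001]
contact_force: [-1.5, 2.6, -0.4]
grip_width: 0.0108
gripper_force: 98.8
```

```bash
python3 st.py
```

```text
t 10.95 tcp [ 565.6 -159.4   34.9] head -50.69 nose 0.03 roll -0.04 s,lat -76.7 0.7 F [-1.5  2.6 -0.4] M [0.6  0.15 0.06] grip 0.0108 98.75044584274292
```

Request:
send_rows --deltas '[{"dx": 1,"dy": -1.2,"dz": 0,"rx": 0,"ry": 0,"rz": 0},{"dx": 2,"dy": -2.4,"dz": 0,"rx": 0,"ry": 0,"rz": 0},{"dx": 2.5,"dy": -3,"dz": 0,"rx": 0,"ry": 0,"rz": 0},{"dx": 3,"dy": -3.7,"dz": 0,"rx": 0,"ry": 0,"rz": 0}]'

```text
clock: 11.28
tcp_pos: [0.5685, -0.1628, 0.035]
orientation: [-2.958, -1.057, 0.001]
contact_force: [-1.2, 3.0, -1.6]
grip_width: 0.0104
gripper_force: 98.6
```

Request:
send_rows --deltas '[{"dx": 0.6,"dy": -0.8,"dz": 0,"rx": 0,"ry": 0,"rz": 0},{"dx": 1.2,"dy": -1.5,"dz": 0,"rx": 0,"ry": 0,"rz": 0},{"dx": 1.2,"dy": -1.5,"dz": 0,"rx": 0,"ry": 0,"rz": 0}]'

```text
clock: 11.53
tcp_pos: [0.5698, -0.1644, 0.035]
orientation: [-2.958, -1.057, 0.001]
contact_force: [-1.1, 1.1, -2.4]
grip_width: 0.0103
gripper_force: 98.4
```

Request:
send_rows --deltas '[{"dx": 0.6,"dy": -0.8,"dz": 0,"rx": 0,"ry": 0,"rz": 0},{"dx": 1.2,"dy": -1.5,"dz": 0,"rx": 0,"ry": 0,"rz": 0},{"dx": 1.2,"dy": -1.5,"dz": 0,"rx": 0,"ry": 0,"rz": 0}]'

```text
clock: 11.78
tcp_pos: [0.571, -0.166, 0.035]
orientation: [-2.959, -1.057, 0.001]
contact_force: [-0.8, 2.0, -2.9]
grip_width: 0.0107
gripper_force: 98.4
```

```bash
python3 st.py
```

```text
t 11.7833 tcp [ 571. -166.   35.] head -50.69 nose 0.01 roll -0.03 s,lat -68.2 0.7 F [-0.8  2.  -2.9] M [0.55 0.15 0.06] grip 0.0107 98.3966052532196
```

Request:
send_rows --deltas '[{"dx": 0.6,"dy": -0.8,"dz": 0,"rx": 0,"ry": 0,"rz": 0},{"dx": 1.2,"dy": -1.5,"dz": 0,"rx": 0,"ry": 0,"rz": 0},{"dx": 1.2,"dy": -1.5,"dz": 0,"rx": 0,"ry": 0,"rz": 0}]'

```text
clock: 12.03
tcp_pos: [0.5721, -0.1672, 0.0349]
orientation: [-2.958, -1.057, 0.001]
contact_force: [-0.1, 3.1, -2.7]
grip_width: 0.0105
gripper_force: 98.6
```

Request:
send_rows --deltas '[{"dx": 0.6,"dy": -0.8,"dz": 0,"rx": 0,"ry": 0,"rz": 0},{"dx": 1.2,"dy": -1.5,"dz": 0,"rx": 0,"ry": 0,"rz": 0},{"dx": 1.2,"dy": -1.5,"dz": 0,"rx": 0,"ry": 0,"rz": 0}]'

```text
clock: 12.28
tcp_pos: [0.5721, -0.1672, 0.0348]
orientation: [-2.955, -1.056, 0.004]
contact_force: [-5.1, 7.4, 2.4]
grip_width: 0.0104
gripper_force: 99.3
```

Request:
send_rows --deltas '[{"dx": 0.6,"dy": -0.8,"dz": 0,"rx": 0,"ry": 0,"rz": 0},{"dx": 1.2,"dy": -1.5,"dz": 0,"rx": 0,"ry": 0,"rz": 0},{"dx": 1.2,"dy": -1.5,"dz": 0,"rx": 0,"ry": 0,"rz": 0}]'

```text
clock: 12.53
tcp_pos: [0.5728, -0.1681, 0.0348]
orientation: [-2.953, -1.056, 0.004]
contact_force: [-7.2, 8.7, 5.6]
grip_width: 0.0107
gripper_force: 99.6
```

```bash
python3 st.py
cat > cz.py <<'E'
from h import *
f=cam("top");O=np.array([.6137,-.2192,0]);h=np.radians(-50.7);D=np.array([np.cos(h),np.sin(h),0]);L=np.array([-D[1],D[0],0])
v,u=np.mgrid[150:300,260:420];uv=np.c_[u.ravel(),v.ravel()];z=f["z_map"][150:300,260:420].ravel()
P=f["t"]+rays(f,uv)*z[:,None];s=(P-O)@D*1e3;l=(P-O)@L*1e3;Z=P[:,2]*1e3
hs=cv2.cvtColor(f["frame"],cv2.COLOR_BGR2HSV)[150:300,260:420].reshape(-1,3);k=((hs[:,0]<6)|(hs[:,0]>174))&(hs[:,1]>190)&(s>-70)&(s<30)&(abs(l)>32)&(abs(l)<70)
print("red n",k.sum(),"z pct",np.percentile(Z[k],[5,25,50,75,95]).round(1))
k=(abs(l)<30)&(Z>8)&(Z<60);print("box/buffer hist",[(a,int(((s>a)&(s<=a+4)&k).sum()),round(float(np.median(Z[(s>a)&(s<=a+4)&k])),0) if ((s>a)&(s<=a+4)&k).any() else None) for a in range(68,108,4)])
E
python3 cz.py
```

```text
t 12.5333 tcp [ 572.8 -168.1   34.8] head -50.64 nose 0.33 roll -0.05 s,lat -65.5 0.7 F [-7.2  8.7  5.6] M [ 1.58  1.03 -0.  ] grip 0.0107 99.5906388759613
red n 43 z pct [58.  63.7 65.4 67.9 71. ]
box/buffer hist [(68, 17, 27.0), (72, 9, 20.0), (76, 47, 23.0), (80, 46, 35.0), (84, 17, 34.0), (88, 21, 28.0), (92, 9, 23.0), (96, 31, 42.0), (100, 38, 44.0), (104, 13, 41.0)]
```

Buffer felt at TCP s≈−66.7 (axial force ~11 N including table friction). Ease up 0.5 mm, then continue in 1 mm steps.

Request:
send_rows --deltas '[{"dx": 0,"dy": 0,"dz": 0.5,"rx": 0,"ry": 0,"rz": 0},{"dx": 0,"dy": 0,"dz": 0.5,"rx": 0,"ry": 0,"rz": 0}]'

```text
clock: 12.75
tcp_pos: [0.5731, -0.1685, 0.0351]
orientation: [-2.954, -1.057, 0.004]
contact_force: [-4.6, 6.3, 0.5]
grip_width: 0.0107
gripper_force: 98.9
```

Request:
send_rows --deltas '[{"dx": 0.6,"dy": -0.8,"dz": 0,"rx": 0,"ry": 0,"rz": 0},{"dx": 0.6,"dy": -0.8,"dz": 0,"rx": 0,"ry": 0,"rz": 0}]'

```text
clock: 12.92
tcp_pos: [0.5737, -0.1692, 0.0351]
orientation: [-2.954, -1.057, 0.004]
contact_force: [-5.3, 7.0, 0.8]
grip_width: 0.011
gripper_force: 99.0
```

```bash
python3 st.py
```

```text
t 12.9167 tcp [ 573.7 -169.2   35.1] head -50.64 nose 0.28 roll -0.06 s,lat -64.0 0.7 F [-5.3  7.   0.8] M [1.36 0.74 0.02] grip 0.011 99.02729272842407
```

Request:
send_rows --deltas '[{"dx": 0.6,"dy": -0.8,"dz": 0.1,"rx": 0,"ry": 0,"rz": 0},{"dx": 1.2,"dy": -1.6,"dz": 0.2,"rx": 0,"ry": 0,"rz": 0},{"dx": 1.2,"dy": -1.6,"dz": 0.2,"rx": 0,"ry": 0,"rz": 0}]'

```text
clock: 13.17
tcp_pos: [0.5747, -0.1705, 0.0352]
orientation: [-2.953, -1.057, 0.005]
contact_force: [-5.7, 7.4, 1.6]
grip_width: 0.0105
gripper_force: 99.1
```

Request:
send_rows --deltas '[{"dx": 0.6,"dy": -0.8,"dz": 0.1,"rx": 0,"ry": 0,"rz": 0},{"dx": 0.6,"dy": -0.8,"dz": 0.1,"rx": 0,"ry": 0,"rz": 0}]'

```text
clock: 13.33
tcp_pos: [0.5752, -0.171, 0.0352]
orientation: [-2.953, -1.057, 0.005]
contact_force: [-5.8, 8.1, 2.1]
grip_width: 0.0109
gripper_force: 99.1
```

```bash
python3 st.py; python3 cz.py
```

```text
t 13.3333 tcp [ 575.2 -171.    35.2] head -50.62 nose 0.34 roll -0.06 s,lat -61.7 0.7 F [-5.8  8.1  2.1] M [1.6  0.87 0.05] grip 0.0109 99.10208702087402
red n 59 z pct [51.6 56.3 58.3 60.3 64.5]
box/buffer hist [(68, 24, 30.0), (72, 16, 30.0), (76, 5, 24.0), (80, 57, 25.0), (84, 34, 35.0), (88, 20, 35.0), (92, 20, 29.0), (96, 33, 42.0), (100, 35, 43.0), (104, 12, 42.0)]
```

Request:
send_rows --deltas '[{"dx": 0.6,"dy": -0.8,"dz": 0.1,"rx": 0,"ry": 0,"rz": 0},{"dx": 0.6,"dy": -0.8,"dz": 0.1,"rx": 0,"ry": 0,"rz": 0},{"dx": 0.6,"dy": -0.8,"dz": 0.1,"rx": 0,"ry": 0,"rz": 0}]'

```text
clock: 13.63
tcp_pos: [0.5759, -0.1718, 0.0353]
orientation: [-2.953, -1.057, 0.005]
contact_force: [-6.5, 8.5, 1.1]
grip_width: 0.0106
gripper_force: 99.1
```

```bash
python3 st.py; python3 cz.py
```

```text
t 13.6333 tcp [ 575.9 -171.8   35.3] head -50.62 nose 0.33 roll -0.06 s,lat -60.6 0.7 F [-6.5  8.5  1.1] M [1.56 0.81 0.05] grip 0.0106 99.05881762504578
red n 73 z pct [37.6 42.2 47.3 49.9 52.6]
box/buffer hist [(68, 24, 31.0), (72, 22, 29.0), (76, 10, 22.0), (80, 27, 15.0), (84, 67, 32.0), (88, 19, 34.0), (92, 22, 29.0), (96, 35, 43.0), (100, 37, 45.0), (104, 6, 42.0)]
```

The catch seems to be dropping; I'll hold briefly and check.

Request:
send_rows --deltas '[{"dx": 0,"dy": 0,"dz": 0,"rx": 0,"ry": 0,"rz": 0},{"dx": 0,"dy": 0,"dz": 0,"rx": 0,"ry": 0,"rz": 0}]'

```text
clock: 13.85
tcp_pos: [0.5759, -0.1719, 0.0353]
orientation: [-2.953, -1.057, 0.005]
contact_force: [-5.8, 8.5, 0.8]
grip_width: 0.0105
gripper_force: 99.0
```

```bash
python3 st.py; python3 cz.py;python3 - <<'E'
from h import *
f=cam("scene");cv2.imwrite("pics/s4.png",cv2.resize(f["frame"][190:310,280:440],None,fx=5,fy=5,interpolation=cv2.INTER_CUBIC))
E
```

```text
t 13.85 tcp [ 575.9 -171.9   35.3] head -50.62 nose 0.33 roll -0.06 s,lat -60.6 0.7 F [-5.8  8.5  0.8] M [ 1.58  0.86 -0.02] grip 0.0105 99.04690861701965
red n 76 z pct [33.7 40.2 44.3 46.6 49.3]
box/buffer hist [(68, 26, 31.0), (72, 19, 28.0), (76, 13, 17.0), (80, 28, 23.0), (84, 60, 29.0), (88, 22, 36.0), (92, 26, 29.0), (96, 37, 43.0), (100, 35, 43.0), (104, 6, 41.0)]
```

View pics/s4.png

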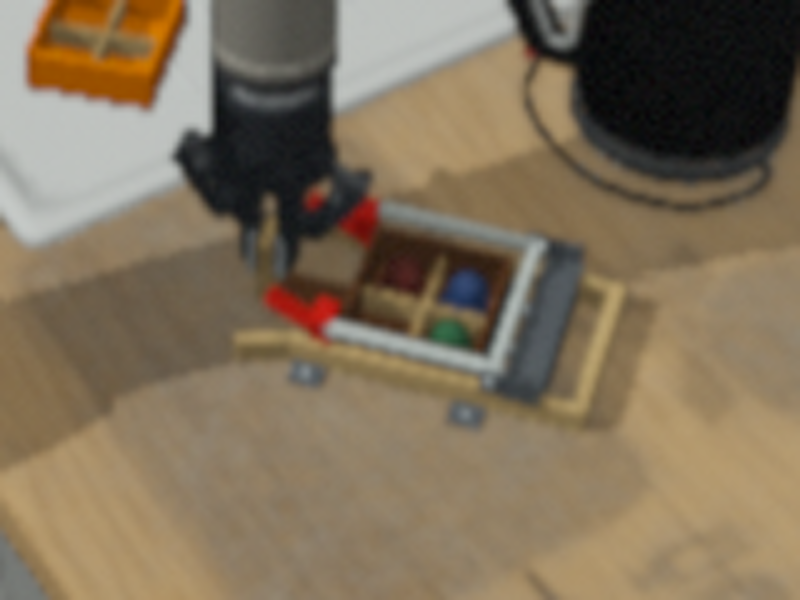

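The catch is down behind the box (hook heights back to 44 mm, hooks at (360,220) and (325,315)), and all three pods are in place. I'll ease back until the hooks hold the tray, then release.

Request:
send_rows --deltas '[{"dx": 0,"dy": 0,"dz": 0,"rx": 0,"ry": 0,"rz": 0},{"dx": 0,"dy": 0,"dz": 0,"rx": 0,"ry": 0,"rz": 0},{"dx": -0.6,"dy": 0.8,"dz": 0,"rx": 0,"ry": 0,"rz": 0},{"dx": -1.2,"dy": 1.6,"dz": 0,"rx": 0,"ry": 0,"rz": 0},{"dx": -1.9,"dy": 2.4,"dz": 0,"rx": 0,"ry": 0,"rz": 0}]'

```text
clock: 14.37
tcp_pos: [0.5759, -0.1718, 0.0358]
orientation: [2.958, 1.057, -0.0]
contact_force: [1.9, 1.0, -5.8]
grip_width: 0.0106
gripper_force: 97.9
```

```bash
python3 st.py; python3 cz.py
```

```text
t 14.3667 tcp [ 575.9 -171.8   35.8] head -50.68 nose -0.02 roll -0.01 s,lat -60.6 0.8 F [ 1.9  1.  -5.8] M [ 0.62 -0.22  0.02] grip 0.0106 97.85566806793213
red n 76 z pct [33.5 40.5 43.8 46.8 50. ]
box/buffer hist [(68, 30, 32.0), (72, 18, 28.0), (76, 9, 22.0), (80, 35, 18.0), (84, 61, 34.0), (88, 12, 36.0), (92, 29, 28.0), (96, 35, 43.0), (100, 35, 43.0), (104, 11, 42.0)]
```

Request:
send_rows --deltas '[{"dx": 0,"dy": 0,"dz": -0.8,"rx": 0,"ry": 0,"rz": 0},{"dx": 0,"dy": 0,"dz": -0.8,"rx": 0,"ry": 0,"rz": 0}]' --newtons 30

```text
clock: 14.58
tcp_pos: [0.5758, -0.1719, 0.0352]
orientation: [-2.958, -1.057, 0.0]
contact_force: [-0.5, 3.1, -1.5]
grip_width: 0.0107
gripper_force: 98.5
```

Request:
send_rows --deltas '[{"dx": 0,"dy": 0,"dz": 0,"rx": 0,"ry": 0,"rz": 0},{"dx": 0,"dy": 0,"dz": 0,"rx": 0,"ry": 0,"rz": 0},{"dx": 0,"dy": 0,"dz": 0,"rx": 0,"ry": 0,"rz": 0},{"dx": 0,"dy": 0,"dz": 0,"rx": 0,"ry": 0,"rz": 0}]' --jaw 38

```text
clock: 14.92
tcp_pos: [0.5758, -0.1728, 0.0355]
orientation: [2.958, 1.055, -0.0]
contact_force: [-0.3, -0.5, 0.4]
grip_width: 0.0383
gripper_force: 0.0
```

Request:
send_rows --deltas '[{"dx": 0,"dy": 0,"dz": 10,"rx": 0,"ry": 0,"rz": 0},{"dx": 0,"dy": 0,"dz": 30,"rx": 0,"ry": 0,"rz": 0},{"dx": 0,"dy": 0,"dz": 60,"rx": 0,"ry": 0,"rz": 0},{"dx": 0,"dy": 0,"dz": 90,"rx": 0,"ry": 0,"rz": 0},{"dx": -5,"dy": 10,"dz": 120,"rx": 0,"ry": 0,"rz": 0}]'

```text
clock: 15.33
tcp_pos: [0.5708, -0.1643, 0.1575]
orientation: [2.958, 1.052, -0.0]
contact_force: [0.6, 0.3, 1.1]
grip_width: 0.0381
gripper_force: 0.0
```

Request:
send_rows --deltas '[{"dx": -10,"dy": 20,"dz": 10,"rx": 0,"ry": 0,"rz": 0},{"dx": -20,"dy": 45,"dz": 20,"rx": 0,"ry": 0,"rz": 0},{"dx": -30,"dy": 70,"dz": 30,"rx": 0,"ry": 0,"rz": 0},{"dx": -30,"dy": 80,"dz": 40,"rx": 0,"ry": 0,"rz": 0},{"dx": -30,"dy": 80,"dz": 40,"rx": 0,"ry": 0,"rz": 0}]'

```text
clock: 15.75
tcp_pos: [0.5415, -0.0791, 0.1973]
orientation: [-2.956, -1.062, -0.005]
contact_force: [0.8, -0.6, -0.3]
grip_width: 0.0381
gripper_force: 0.0
```

```bash
python3 st.py; python3 cz.py;python3 - <<'E'
from h import *
O=np.array([.6137,-.2192,0]);h=np.radians(-50.7);D=np.array([np.cos(h),np.sin(h),0]);L=np.array([-D[1],D[0],0])
for n in("top",):
    f=cam(n);v,u=np.mgrid[150:300,260:420];uv=np.c_[u.ravel(),v.ravel()];z=f["z_map"][150:300,260:420].ravel()
    P=f["t"]+rays(f,uv)*z[:,None];Z=P[:,2];s=(P-O)@D;l=(P-O)@L;k=(Z>.048)&(Z<.07)&(abs(l)<.03)&(s<-.03)&(s>-.12);print("handle",k.sum(),s[k].mean(),l[k].mean(),Z[k].max())
f=cam("scene");cv2.imwrite("pics/s5.png",cv2.resize(f["frame"][190:310,280:440],None,fx=5,fy=5,interpolation=cv2.INTER_CUBIC))
E
```

```text
t 15.75 tcp [541.5 -79.1 197.3] head -50.46 nose -0.01 roll 0.19 s,lat -154.1 32.8 F [ 0.8 -0.6 -0.3] M [ 0.04 -0.01 -0.  ] grip 0.0381 0.0
red n 166 z pct [32.1 37.7 43.8 46.9 49.8]
box/buffer hist [(68, 30, 31.0), (72, 17, 30.0), (76, 11, 23.0), (80, 20, 23.0), (84, 71, 32.0), (88, 13, 37.0), (92, 27, 28.0), (96, 35, 44.0), (100, 35, 44.0), (104, 7, 40.0)]
handle 50 -0.06217559033337766 -0.0010386916008833834 0.06303885401064768
```

View pics/s5.png

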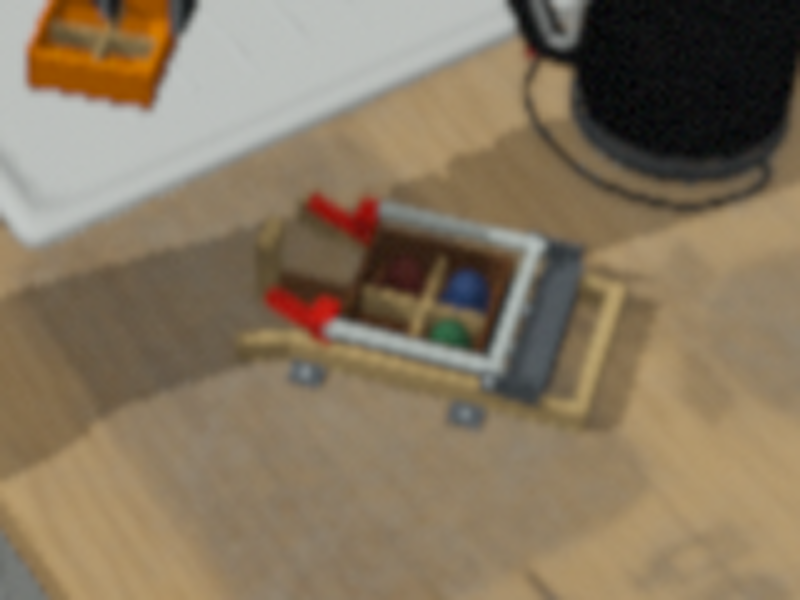

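Tray held by both hooks, pods in place, and the gripper is clear.

```bash
python3 -c "
from bench import r
print(r.hand_in())"
```

```text
the job is handed in; nothing more can be done
None
```

The tray is in the rack with the catch down behind it and all three pods in place. The gripper is clear and the job is handed in; to clear the raised sink rim I lifted the tray, rear tilted up about 8°, on the way to the mouth, rather than sliding it all the way.

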